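Sweep the pegboard spacers through the tray gate into the peg basket

TASK

Sweep the three round aluminium pegboard spacers across the sorting tray with your fingertips, one at a time, out through the narrow gate in the tray's end rim, so that each has dropped down into the slot of the peg basket hung there before the next one enters the funnel in front of the gate. Only push them along the deck: do not pick up anything. Leave the hexagonal nut and the rubber foot on the tray, and the things standing around it where they are.

Things in the scene. Friction and masses are not known exactly. Their poses are not given: they have to be found in the camera images.
- spacer_a: A round aluminium stand-off spacer for the pegboard, a low plain ring 30 mm in diameter and 12 mm tall with a 9 mm hole, 21 g give or take, lying flat on the tray's deck and sliding freely when pushed; origin at the centre of its underside, z up.
- spacer_b: A second, identical round aluminium stand-off spacer for the pegboard, a low plain ring 30 mm in diameter and 12 mm tall with a 9 mm hole, 21 g give or take, lying flat on the tray's deck and sliding freely when pushed; origin at the centre of its underside, z up.
- spacer_c: A third, identical round aluminium stand-off spacer for the pegboard, a low plain ring 30 mm in diameter and 12 mm tall with a 9 mm hole, 21 g give or take, lying flat on the tray's deck and sliding freely when pushed; origin at the centre of its underside, z up.
- nut: Steel hexagon nut, 30 mm across flats, 16 mm tall, about 60 g, lying flat among the spacers; origin at the centre of its underside. It would fit through the gate, but it stays on the tray.
- foot: Black rubber levelling foot of the washing machine, 44 mm in diameter and 22 mm tall, with a 10 mm steel stud on top (44 mm tall in all), standing at the end of the tray away from the gate; origin at the centre of its underside.
- tray: Grey low drawer unit, fixed, its rimmed top the sorting tray. Origin on the worktop, z up; flat deck 80 mm above it, inside the rims x = -140 to 140, y = -160 to 150 mm. Rims 6 mm thick, 18 mm above the deck. The end rim (y = 150 to 156) has one gap, the gate, 42 mm wide about x = 0, no sill: the deck runs through it and ends at y = 156, the rim's outer face. The drawers do not matter here.
- gate (a point): Middle of the gate at deck height, half way through the 6 mm end rim; axes as the tray's: y points straight out through the gate, x along the rim, z up. The deck's edge is 3 mm further out. Two guides as high as the rims form a funnel: from the gate's sides (x = -21 and 21, y = -3 mm) they run at 45 degrees back to x = -65 and 65, y = -47 mm.
- slot (a point): Centre of the floor of the aluminium peg basket hung, fixed, outside the gate; axes as the tray's. Its open slot starts at the deck's edge, 48 mm along y, 150 mm along x; floor 76 mm below the deck; far wall 25 mm above the deck, end walls level with it. A spacer tips in by itself once its centre is well past the deck's edge.
- detergent: White detergent bottle, 76 mm in diameter, 230 mm tall, on the worktop beside the tray; origin at the centre of its underside.
- jar: Grey plastic jar with a lid, 80 mm in diameter, 100 mm tall, on the worktop; origin at the centre of its underside.
- scoop: White plastic measuring cup, 70 mm in diameter at the rim, 65 mm tall, on the worktop; origin at the centre of its underside.
- brush: Wooden scrubbing brush, 150 x 52 x 42 mm, lying bristles down on the worktop, long axis its x; origin at the centre of its underside.

How it is judged:
By the outcome, as a careful person would: the job done as asked, in the order asked, and still so for the second after the job is handed in, with the robot touching nothing.
It also fails if it takes over 72 s, if anything falls off the work surface, if the arm or the gripper's body presses on something with over 40 N, if the wrist force passes 120 N, or if a joint passes its speed limit or range.

ROBOT

A 7-joint arm with a two-finger parallel gripper is mounted at the origin on the work surface. World frame = base frame: x ahead of the robot, y to its left, z up, the work surface at z = 0. Lengths are in m, angles in rad, forces in N, time in s.
With the tool pointing down it reaches from about 0.4 to 0.85 m from the base axis. Payload 4.5 kg.
Tool frame: the origin (TCP) lies on the centre line of the jaws, within the pads' length; the fingertips stand r.tcp_to_tips ahead of it and the grasp point (between the pads) lies 11 mm behind it (r.tcp_to_tips is the distance from the TCP to the fingertips, in m); y points along the fingers, x is the direction in which the jaws open and shut, and the axes are right-handed (so a half turn about y gives the same grasp; the last joint's range is limited). The gripper opens to 88 mm and grips with 3 to 60 N. Pads are 18 mm wide; open, the fingers measure 123 mm over their backs; the gripper's body (75 mm by 187 mm) begins 45 mm behind the grasp point.
Start: joints at [-1.097, 0.689, -0.195, 1.565, 0.157, 0.902, -0.215], TCP at [0.266, 0.566, 0.247] pointing down, gripper open.
Joint ranges: [-3.01, 3.01], [-0.46, 2.08], [-1.47, 1.51], [0.13, 2.56], [-1, 4.14], [0.04, 2.09], [-2.66, 2.66]. Speed limits (rad/s): [2.57, 2.57, 3.14, 3.14, 3.14, 3.14, 3.14].

INTERFACE

Orientations are given as a unit quaternion [x, y, z, w].
In Python, from plant import r gives the robot as it stands. The module is installed in compiled form; this text tells all that it offers.
- The arm moves only by the shell command python3 -m inch 'ROWS' [OPENING] [FORCE]. ROWS is text: rows parted by semicolons, each of 4 numbers parted by spaces: the shift along the tool's x, y, z in mm, then the turn about the tool's y in degrees. In form: x y z spin; .... A call has 1 to 10 rows; each row is the pose to reach, as a shift and turn from the pose commanded when the call began, along the tool's axes at that moment; what a row does not reach only later rows make up. A row lasts 1/10 s, in which the tool goes at most 50 mm and 8.59 degrees, less where a joint would pass 70% of its speed; a pose out of reach is approached as far as the arm can. A call with a gripper value outside its range is refused whole. OPENING is the gripper command: -1 is shut, 1 is fully open, values between are in proportion, set as the call begins (- or left out, the last holds). The fingers move at their own pace and stop on an object; FORCE is the grip in N (left out, the last holds). Time passes only in rows, so rows that repeat a pose let the fingers close. It gives the time, the measured TCP pose, the force and the opening at its end, in the units of the state.
- r.get_state(): the state, without advancing time (a new reading comes with each control period).
- r.snapshot(name): name is "scene" or "side" or "wrist"; returns a dict with "frame" (420x560x3 uint8, red, green, blue), "intrinsics" (3x3 intrinsics, pixels), "dist_coeffs" ([k1, k2, p1, p2, k3] as OpenCV has them; the pictures are not rectified), "R" (3x3) and "t" (3): a world point X has camera coordinates R X + t. Camera axes: x right, y down, z forward; pixel columns grow to the right and rows downward; lengths in m; the calibration is good to about 2 mm. A picture is of the moment at which its call begins. There is no depth.
- r.finish_job(): hands the job in, once; it reports no verdict.
Trained networks look in the newest picture that a camera, given by its name, has taken for a name from the list of things; names that differ only in an ending like _2 or _b are one class to them, and where a whole thing is asked for, a point or a joint stands for the part that bears it (a point fixed in the world has none). Each returns a list of dicts, best first, with "p" (0 to 1); they miss things now and then, are a little off and sometimes report something else, mostly with a low value. They report only what shows in the picture. A call takes as long as a camera call.
- r.trace(camera, name): "region" (420x560 bool, what is visible of it) and "centre" ([row, column] in pixels, amid what is visible of it).
- r.tip_of(camera, name): "centre" ([row, column] in pixels: a listed point, or the origin of a listed thing).
The state is a dict: "clock": time; "q": joint angles; "qd": joint speeds; "joint_torque": joint torques, N m; "tool_pos": TCP position; "eef_rot": TCP orientation; "contact_force": force on the tool from outside, world axes, zero at the start; "moment": the same for the moment, N m; "opening": opening from 0.0 (shut) to 1.0 (fully open).
Only numpy, scipy, OpenCV 4.12 (cv2) and the standard library are available. Lean on these libraries where they do the work, as an engineer would, in place of code of your own. Each camera call takes 0.05 s, during which the arm holds its last target.

## Working session

There is one attempt and no reset: what is moved stays moved. The work goes in short steps, Python scripts to look and compute and a shell command to move; the robot and the scene stay as the last step left them, time stands still between calls to the robot, and variables do not carry over. Pictures are saved under pics/ and viewed, and the job is handed in when it is done.

```bash
mkdir -p pics; ls; python3 - <<'E'
from plant import r
import cv2,numpy as np
np.set_printoptions(precision=4,suppress=True)
s=r.get_state();print(s['clock'],s['tool_pos'],s['eef_rot'],s['opening'],r.tcp_to_tips)
for n in ['scene','side','wrist']:
    d=r.snapshot(n);cv2.imwrite(f'pics/{n}0.png',d['frame'][:,:,::-1])
    print(n,d['intrinsics'],d['dist_coeffs'],d['R'],d['t'])
E
```

```text
pics
0.0 [0.2659 0.5649 0.2459] [ 0.5974  0.3784 -0.3794 -0.5966] 0.9987736436524106 0.008
scene [[486.823    0.     269.468 ]
 [  0.     486.823  207.0551]
 [  0.       0.       1.    ]] [-0.0021  0.      0.      0.      0.    ] [[ 0.6616  0.7498 -0.0074]
 [ 0.5001 -0.4486 -0.7407]
 [-0.5587  0.4863 -0.6718]] [-0.3461 -0.2019  1.4995]
side [[405.7323   0.     282.0172]
 [  0.     405.7323 216.266 ]
 [  0.       0.       1.    ]] [-0.1063  0.      0.      0.      0.    ] [[-0.9731 -0.2304 -0.005 ]
 [-0.1217  0.532  -0.8379]
 [ 0.1957 -0.8148 -0.5458]] [0.5293 0.152  1.1207]
wrist [[313.5706   0.     277.7005]
 [  0.     313.5706 215.8882]
 [  0.       0.       1.    ]] [-0.0274  0.      0.      0.      0.    ] [[ 0.4251  0.9051 -0.0019]
 [ 0.8669 -0.4066  0.2883]
 [ 0.2602 -0.1242 -0.9575]] [-0.6241 -0.0406  0.3899]
```

View pics/scene0.png

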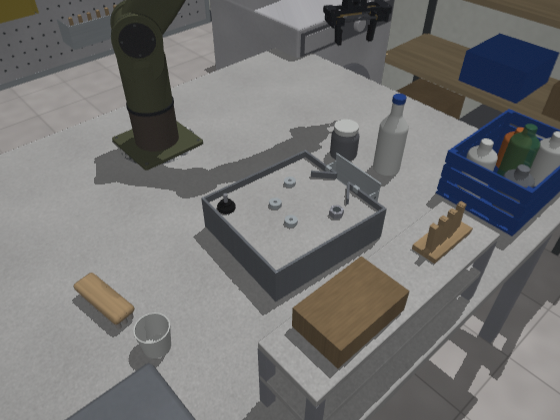

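View pics/side0.png

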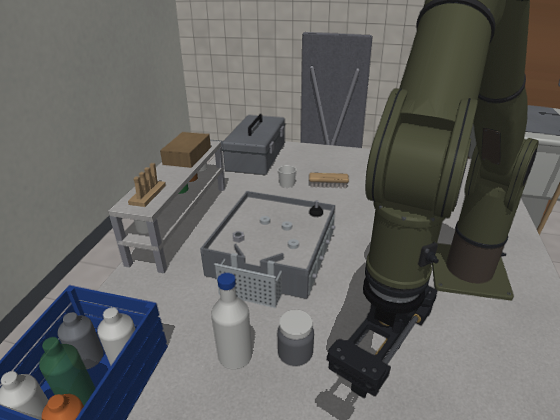

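View pics/wrist0.png

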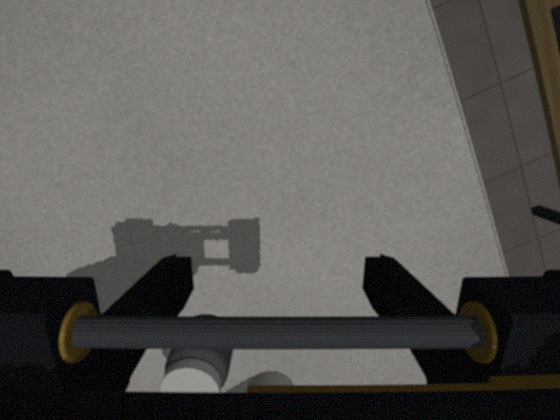

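```bash
cat > h.py <<'E'
from plant import r
import cv2,numpy as np
np.set_printoptions(precision=4,suppress=True)
from scipy.spatial.transform import Rotation as Ro
def ray(d,rc,z):
    p=cv2.undistortPoints(np.array([[[rc[1],rc[0]]]],float),d['intrinsics'],np.array(d['dist_coeffs']))[0,0]
    R=np.array(d['R']);t=np.array(d['t']);C=-R.T@t;v=R.T@np.array([p[0],p[1],1])
    return C+v*(z-C[2])/v[2]
def proj(d,X):
    p,_=cv2.projectPoints(np.atleast_2d(np.array(X,float)),cv2.Rodrigues(np.array(d['R']))[0],np.array(d['t']),d['intrinsics'],np.array(d['dist_coeffs']))
    return p[:,0]
E
python3 - <<'E'
from h import *
for n in ['scene','side']:
    d=r.snapshot(n)
    for nm,z in [('spacer_a',.08),('nut',.08),('foot',.08),('gate',.08),('tray',0),('slot',.004),('detergent',0),('jar',0)]:
        for o in r.tip_of(n,nm)[:5]: print(n,nm,round(o['p'],2),np.array(o['centre']),ray(d,o['centre'],z))
    f=d['frame']
    c=f[145:300,190:400] if n=='scene' else f[180:310,195:345]
    cv2.imwrite(f'pics/{n}_crop.png',cv2.resize(c,None,fx=3.8 if n=='scene' else 4.5,fy=3.8 if n=='scene' else 4.5,interpolation=cv2.INTER_CUBIC)[:,:,::-1])
E
```

```text
scene spacer_a 0.6 [222.9 289.4] [ 0.5939 -0.0009  0.08  ]
scene spacer_a 0.56 [183.  289.2] [0.4887 0.097  0.08  ]
scene spacer_a 0.4 [206.  276.9] [0.532  0.0165 0.08  ]
scene nut 0.54 [214.8 336.1] [0.6466 0.0985 0.08  ]
scene foot 0.73 [205.6 228.3] [ 0.4536 -0.0687  0.08  ]
scene gate 0.6 [187.  341.6] [0.5869 0.183  0.08  ]
scene tray 0.6 [232.7 291.5] [0.5635 0.0369 0.    ]
scene tray 0.32 [343.9 155.1] [ 0.6092 -0.3812  0.    ]
scene slot 0.18 [207.8 226.7] [ 0.3876 -0.0288  0.004 ]
scene detergent 0.56 [168.6 384.4] [0.5531 0.4114 0.    ]
scene jar 0.78 [152.7 341.7] [0.4194 0.3782 0.    ]
side spacer_a 0.56 [220.3 266.6] [ 0.5907 -0.0022  0.08  ]
side spacer_a 0.5 [226.4 286.9] [0.5255 0.0153 0.08  ]
side spacer_a 0.42 [246.3 293.1] [0.4884 0.1036 0.08  ]
side nut 0.59 [238.1 239.5] [0.6406 0.1004 0.08  ]
side foot 0.5 [211.8 311.4] [ 0.4701 -0.0776  0.08  ]
side gate 0.79 [262.1 252.5] [0.5755 0.1918 0.08  ]
side gate 0.71 [253.6 272.3] [0.535  0.1466 0.08  ]
side tray 0.79 [252.8 273. ] [0.5606 0.0448 0.    ]
side slot 0.8 [296.  249.6] [0.5734 0.2369 0.004 ]
side detergent 0.81 [354.5 232.8] [0.5571 0.4189 0.    ]
side jar 0.82 [352.7 296. ] [0.4216 0.3818 0.    ]
```

View pics/scene_crop.png

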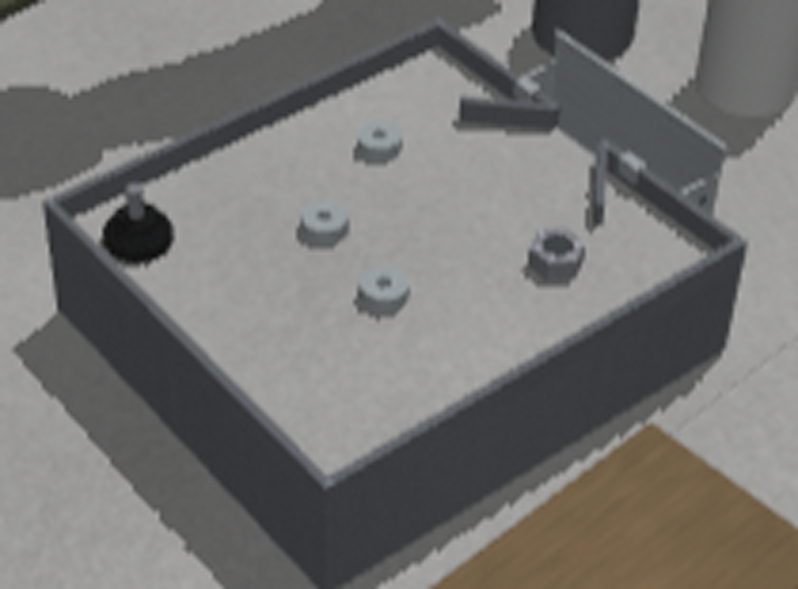

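View pics/side_crop.png

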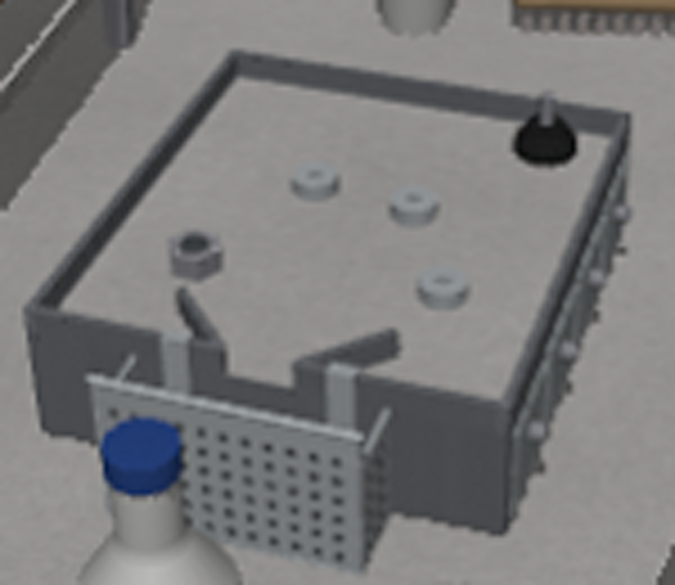

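```bash
cat >> h.py <<'E'
def tray_fit():
    return TP
def w2t(p): 
    x,y,th=TP;c,s=np.cos(th),np.sin(th);q=np.array(p)[:2]-[x,y]
    return np.array([c*q[0]+s*q[1],-s*q[0]+c*q[1]])*1000
def t2w(p,z=.08):
    x,y,th=TP;c,s=np.cos(th),np.sin(th);a,b=np.array(p)[:2]/1000
    return np.array([x+c*a-s*b,y+s*a+c*b,z])
E
python3 - <<'E'
import h; from h import *
from scipy.optimize import least_squares
L=[(146,156),(-146,156),(-146,-166),(146,-166)]
P={'scene':(3.8,190,145,[(743,243),(437,25),(45,203),(328,485)]),'side':(4.5,195,180,[(28,308),(510,405),(628,115),(236,55)])}
D={n:r.snapshot(n) for n in P}
def res(p,names):
    h.TP=p;o=[]
    for n in names:
        k,ox,oy,pts=P[n]
        px=proj(D[n],[t2w(l,.098) for l in L]); o.append(px-(np.array(pts)/k+[ox,oy]))
    return np.concatenate(o).ravel()
for names in (['scene'],['side'],['scene','side']):
    s=least_squares(res,[.56,.04,0],args=(names,)); print(names,s.x,s.fun.round(1))
h.TP=s.x
for n in P:
    d=D[n]
    for nm in ['spacer_a','nut','foot']:
        for o in r.tip_of(n,nm)[:3]: print(n,nm,w2t(ray(d,o['centre'],.08)).round(1))
    for nm,z in (('detergent',0),('jar',0)):print(nm,w2t(ray(d,r.tip_of(n,nm)[0]['centre'],z)))
    im=d['frame'][:,:,::-1].copy()
    def pl(pts,z,c):
        q=proj(d,[t2w(p,z) for p in pts]); cv2.polylines(im,[np.int32(q*16)],False,c,1,cv2.LINE_AA,4)
    pl([(-21,147),(-65,103)],.098,(0,0,255));pl([(21,150),(65,106)],.098,(0,0,255))
    pl([(-140,-160),(140,-160),(140,150),(-140,150),(-140,-160)],.08,(0,255,0))
    k,ox,oy,_=P[n]; c=im[oy:oy+155,ox:ox+210] if n=='scene' else im[oy:oy+130,ox:ox+150]
    cv2.imwrite(f'pics/{n}_fit.png',cv2.resize(c,None,fx=k,fy=k,interpolation=cv2.INTER_CUBIC))
open('h.py','a').write(f'TP={list(map(float,s.x))}\n')
print(r.get_state()['clock'])
E
```

```text
['scene'] [ 0.5642  0.0419 -0.0784] [ 1.3 -0.5  0.1 -1.9 -1.  -0.4 -0.4  1.4]
['side'] [ 0.5593  0.0471 -0.0798] [-1.   0.1  0.5  1.   1.2 -1.  -0.8 -1.8]
['scene', 'side'] [ 0.5619  0.0436 -0.0784] [ 1.  -1.4 -0.  -2.6 -1.  -1.2 -0.6  0.2 -1.3 -0.7 -0.2 -0.1  0.5 -1.7
 -1.3 -2.4]
scene spacer_a [ 27.2 284.4]
scene spacer_a [-37.  -29.8]
scene spacer_a [ 29.  -39.4]
scene nut [92.  66.8]
scene foot [ -89.9 -129.3]
scene foot [-97.7 252.8]
scene foot [92.2 59.3]
detergent [-35.388 365.724]
jar [-170.4443  327.7934]
side spacer_a [ 39.4 -47.4]
side spacer_a [-35.4 -39.5]
side spacer_a [-80.3  56.5]
side nut [75.3 70.5]
side nut [ -2.1 153.8]
side foot [ -93.9 -125.3]
side foot [-81.9  53.2]
side foot [-32.5 246.1]
detergent [-38.6586 370.8684]
jar [-160.1961  331.2202]
1.65
```

View pics/scene_fit.png

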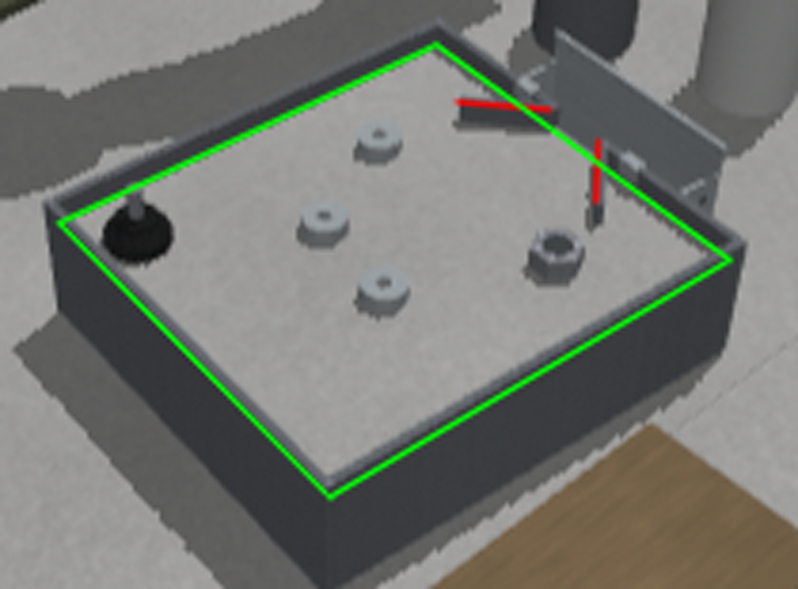

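View pics/side_fit.png

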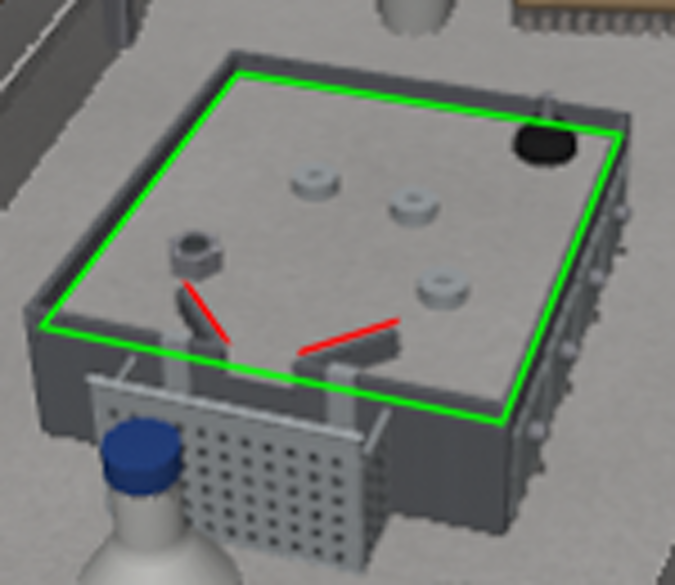

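```bash
cat >> h.py <<'E'
def tool():
    s=r.get_state();R=Ro.from_quat(s['eef_rot']).as_matrix();return np.array(s['tool_pos']),R,s
def plan(tx,ty,zt,ang):
    """want TCP at tray (tx,ty) mm, tip height zt m world; tool z axis heading 'ang' deg in tray frame"""
    p,R,s=tool();w=t2w((tx,ty),zt+.008)
    d=R.T@(w-p)*1000
    h=np.arctan2(R[1,2],R[0,2])-TP[2]; cur=np.degrees(h)
    print('t',s['clock'],'tray xy',w2t(p).round(1),'tipz',round(p[2]-.008,4),'zhead',round(cur,1),'xhead',round(np.degrees(np.arctan2(R[1,0],R[0,0])-TP[2]),1))
    # spin about tool y (down): positive spin => heading decreases in world
    sp=-(ang-cur); sp=(sp+180)%360-180
    print('shift',d.round(1),'spin',round(sp,1),'F',s['contact_force'],'q',s['q'],'open',s['opening'])
E
python3 - <<'E'
from h import *
p,R,s=tool();print(R)
d=r.snapshot('wrist');Rc=np.array(d['R']);C=-Rc.T@d['t'];print('cam in tool',R.T@(C-p),'optical in tool',R.T@Rc[2],'imgx in tool',R.T@Rc[0])
plan(-42,-70,.2,90)
plan(-42,-70,.2,-90)
E
```

```text
[[ 0.4258  0.     -0.9048]
 [ 0.9048  0.0001  0.4258]
 [ 0.0001 -1.      0.    ]]
cam in tool [ 0.0001 -0.1379  0.0739] optical in tool [-0.0001  0.9576 -0.2881] imgx in tool [1.     0.0003 0.0006]
t 1.7 tray xy [-335.8  497.2] tipz 0.2388 zhead 159.3 xhead 69.3
shift [-426.7   38.7 -475.3] spin 69.3 F [0.6264 0.3818 0.0631] q [-1.0972  0.6891 -0.1946  1.5653  0.1573  0.9025 -0.2151] open 0.9994529334643834
t 1.7 tray xy [-335.8  497.2] tipz 0.2388 zhead 159.3 xhead 69.3
shift [-426.7   38.7 -475.3] spin -110.7 F [0.6264 0.3818 0.0631] q [-1.0972  0.6891 -0.1946  1.5653  0.1573  0.9025 -0.2151] open 0.9994529334643834
```

```bash
python3 - <<'E'
from h import *
plan(0,50,.2,90)
E
python3 -m inch '-20 0 -25 6; -60 0 -60 14; -105 0 -95 22; -150 5 -130 30; -195 10 -165 38; -240 15 -200 46; -285 20 -235 54; -320 25 -270 61; -350 30 -300 66; -370 35 -330 69.3' -0.545
python3 - <<'E'
from h import *
plan(0,50,.2,90)
E
```

```text
t 1.7 tray xy [-335.8  497.2] tipz 0.2388 zhead 159.3 xhead 69.3
shift [-299.6   38.7 -472.2] spin 69.3 F [0.6264 0.3818 0.0631] q [-1.0972  0.6891 -0.1946  1.5653  0.1573  0.9025 -0.2151] open 0.9994529334643834
clock: 2.7
tool_pos: [0.3998, 0.1041, 0.214]
eef_rot: [-0.706, 0.028, -0.029, 0.707]
contact_force: [0.7, 0.3, 1.1]
opening: 0.229
t 2.7 tray xy [-166.3   47.6] tipz 0.206 zhead 89.9 xhead -0.1
shift [166.3   6.    2.8] spin -0.1 F [0.6701 0.2905 1.058 ] q [-0.4096  0.4904  0.0647  2.2178 -0.0726  0.4349 -0.3672] open 0.22872148192087655
```

```bash

python3 -m inch '40 1 1 0; 85 3 2 0; 130 5 3 0; 166 6 3 0; 166 6 3 0'
cat > look.py <<'E'
import sys
from h import *
n=sys.argv[1];out=sys.argv[2]
d=r.snapshot(n);im=d['frame'][:,:,::-1].copy()
for nm,z in [('spacer_a',.08),('nut',.08),('foot',.08)]:
    for o in r.tip_of(n,nm)[:4]:
        print(nm,round(o['p'],2),np.round(o['centre'],1),'tray',w2t(ray(d,o['centre'],z)).round(1))
cv2.imwrite('pics/'+out+'_raw.png',im)
for pts,z,c in [([(-21,150),(-65,106)],.098,(0,0,255)),([(21,150),(65,106)],.098,(0,0,255)),([(-140,-160),(140,-160),(140,150),(-140,150),(-140,-160)],.08,(0,255,0))]:
    q=proj(d,[t2w(p,z) for p in pts]); cv2.polylines(im,[np.int32(q*16)],False,c,1,cv2.LINE_AA,4)
cv2.imwrite('pics/'+out+'.png',im)
p,R,s=tool();print('t',s['clock'],'tcp',w2t(p).round(1),'tipz',round(p[2]-.008,4))
E
python3 look.py wrist w1
```

```text
clock: 3.2
tool_pos: [0.5708, 0.0948, 0.2079]
eef_rot: [-0.706, 0.027, -0.031, 0.707]
contact_force: [-0.9, -0.5, -0.6]
opening: 0.228
spacer_a 0.68 [299.3 311. ] tray [ 38.1 -38. ]
spacer_a 0.56 [217.3 184.6] tray [-76.4  45.2]
nut 0.72 [198.1 358.9] tray [77.1 62.1]
foot 0.51 [ 88.7 269. ] tray [ -0.5 151.4]
t 3.4 tcp [-2.  52.4] tipz 0.1997
```

View pics/w1.png

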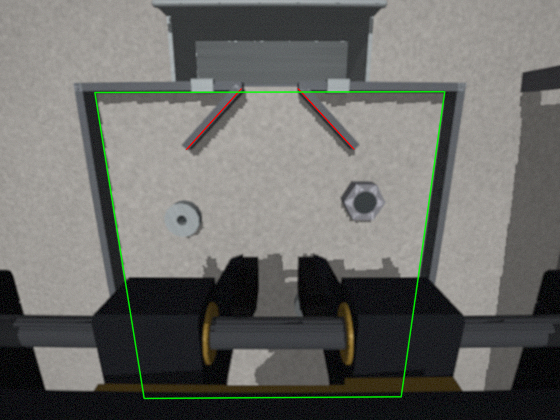

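```bash

python3 -m inch '-5 0 -45 0; -5 0 -90 0; -5 0 -135 0; -5 0 -165 0; -5 0 -165 0'
python3 look.py wrist w2; python3 - <<'E'
from h import *
d=r.snapshot('wrist')
E
```

```text
clock: 3.9
tool_pos: [0.5454, -0.0741, 0.2083]
eef_rot: [0.708, -0.031, 0.03, -0.705]
contact_force: [-0.1, 0.9, 0.3]
opening: 0.227
spacer_a 0.69 [114.8 331.5] tray [ 37.3 -39.6]
spacer_a 0.64 [102.  243.2] tray [-33.8 -29.3]
foot 0.83 [221.  179.9] tray [ -94.3 -129. ]
t 4.1 tcp [  -5.9 -110.4] tipz 0.2
```

View pics/w2.png

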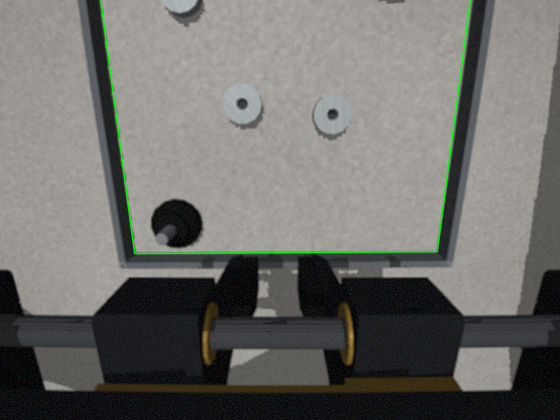

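```bash
python3 - <<'E'
from h import *
d=r.snapshot('wrist')
for rc in [(103,241.5),(114.5,332.5)]: print(w2t(ray(d,rc,.092)))
plan(-45,-75,.086,80)
plan(-40,-70,.083,80)
plan(-60,-98,.083,80)
E
```

```text
[-33.3372 -22.1469]
[ 36.8076 -30.2702]
t 4.2 tray xy [  -5.6 -110.4] tipz 0.1999 zhead 90.2 xhead 0.2
shift [-39.3 114.   35.4] spin 10.2 F [ 0.1954 -0.0219  0.2531] q [ 0.0218  0.6433  0.0254  1.8373 -0.0268  0.6614 -0.0118] open 0.22986499096901322
t 4.2 tray xy [  -5.6 -110.4] tipz 0.1999 zhead 90.2 xhead 0.2
shift [-34.3 117.   40.4] spin 10.2 F [ 0.1954 -0.0219  0.2531] q [ 0.0218  0.6433  0.0254  1.8373 -0.0268  0.6614 -0.0118] open 0.22986499096901322
t 4.2 tray xy [  -5.6 -110.4] tipz 0.1999 zhead 90.2 xhead 0.2
shift [-54.4 116.9  12.5] spin 10.2 F [ 0.1954 -0.0219  0.2531] q [ 0.0218  0.6433  0.0254  1.8373 -0.0268  0.6614 -0.0118] open 0.22986499096901322
```

```bash
python3 look.py wrist w3; python3 - <<'E'
from h import *
d=r.snapshot('wrist')
for o in r.trace('wrist','spacer_a'):
    m=o['region'];y,x=np.nonzero(m); print(round(o['p'],2),w2t(ray(d,(y.mean(),x.mean()),.09)), m.sum())
E
```

```text
spacer_a 0.97 [  7.1 183.9] tray [-75.8  46.6]
spacer_a 0.81 [116.3 242. ] tray [-34.4 -31.9]
spacer_a 0.78 [127.6 328.6] tray [ 36.3 -40.5]
spacer_a 0.62 [ 84.4 283.3] tray [-1.1 -7.6]
foot 0.61 [229.6 179. ] tray [ -93.8 -129.3]
t 4.4 tcp [  -5.4 -111.8] tipz 0.1998
0.85 [ 35.7677 -39.1372] 1212
0.61 [-33.9917 -30.8281] 1225
0.56 [-74.6372  39.4719] 974
```

```bash
python3 - <<'E'
from h import *
plan(-43,-75,.084,78.75)
E
python3 -m inch '-13 30 13 5; -25 65 26 11; -37 95 37 11; -37 108 37 11; -37 116 37 11; -37 116 37 11; -37 116 37 11'
python3 - <<'E'
from h import *
plan(-43,-75,.084,78.75)
plan(0,140,.084,78.75)
E
```

```text
t 4.5 tray xy [  -5.4 -112.3] tipz 0.1998 zhead 90.0 xhead 0.0
shift [-37.6 115.8  37.3] spin 11.3 F [ 0.8616 -0.1487 -0.3863] q [ 0.0236  0.6438  0.027   1.8368 -0.0266  0.6614 -0.0116] open 0.22773806384223097
clock: 5.2
tool_pos: [0.5151, -0.0296, 0.0927]
eef_rot: [0.701, -0.095, 0.097, -0.701]
contact_force: [-0.7, -0.8, 0.3]
opening: 0.23
t 5.2 tray xy [-40.9 -76.6] tipz 0.0847 zhead 78.9 xhead -11.1
shift [-2.4  0.7  1.2] spin 0.2 F [-0.7167 -0.774   0.2926] q [-0.0622  0.8049  0.0495  2.0223 -0.114   0.3143 -0.1914] open 0.22961199825738762
t 5.2 tray xy [-40.9 -76.6] tipz 0.0847 zhead 78.9 xhead -11.1
shift [ -1.5   0.7 220.5] spin 0.2 F [-0.7167 -0.774   0.2926] q [-0.0622  0.8049  0.0495  2.0223 -0.114   0.3143 -0.1914] open 0.22961199825738762
```

```bash

python3 -m inch '-1 0 8 0; -1 0 18 0; -1 0 30 0; -1 0 42 0; -1 0 55 0; -1 0 68 0; -1 0 81 0; -1 0 94 0; -1 0 107 0; -1 0 120 0'
python3 look.py wrist w4; python3 - <<'E'
from h import *
plan(0,115,.084,90)
E
```

```text
clock: 6.2
tool_pos: [0.545, 0.0885, 0.0918]
eef_rot: [-0.701, 0.095, -0.095, 0.701]
contact_force: [0.4, -0.4, -0.7]
opening: 0.226
spacer_a 0.82 [284.1 172.3] tray [-77.   45.3]
spacer_a 0.81 [234.  274.5] tray [-17.7  62.9]
nut 0.69 [199.  463.1] tray [77.6 63.1]
t 6.4 tcp [-20.6  42.4] tipz 0.0838
t 6.4 tray xy [-20.6  42.4] tipz 0.0838 zhead 79.0 xhead -11.0
shift [ 6.4 -0.2 75.2] spin -11.0 F [ 0.2168  0.2824 -0.4645] q [-0.2975  0.8339  0.0928  1.9151 -0.1762  0.4006 -0.3425] open 0.23046745619418274
```

View pics/w4.png

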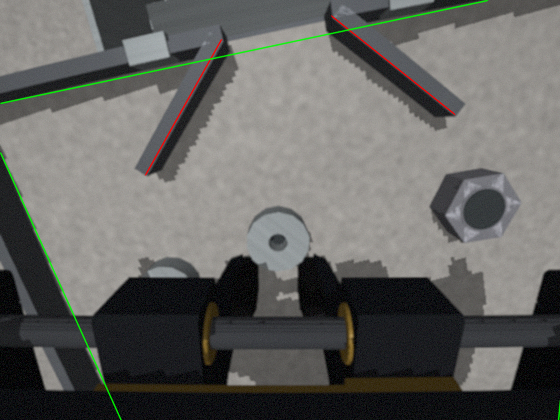

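```bash

python3 -m inch '0 0 8 -1; 1 0 18 -2; 2 0 28 -4; 3 0 38 -6; 4 0 48 -8; 5 0 58 -10; 6 0 67 -11; 6 0 75 -11; 6 0 75 -11; 6 0 75 -11'
python3 look.py wrist w5; python3 - <<'E'
from h import *
plan(0,146,.084,90)
E
```

```text
clock: 7.4
tool_pos: [0.5705, 0.1579, 0.0918]
eef_rot: [0.707, -0.028, 0.028, -0.706]
contact_force: [0.2, 0.2, 0.4]
opening: 0.225
spacer_a 0.81 [228.8 279.9] tray [  1.2 137. ]
t 7.6 tcp [ -0.3 114.1] tipz 0.0839
t 7.6 tray xy [ -0.3 114.1] tipz 0.0839 zhead 89.9 xhead -0.1
shift [ 0.3 -0.1 31.9] spin -0.1 F [-0.1134  0.0253  0.3749] q [-0.3908  0.8645  0.0767  1.7914 -0.1234  0.4906 -0.3114] open 0.23154499898560485
```

View pics/w5.png

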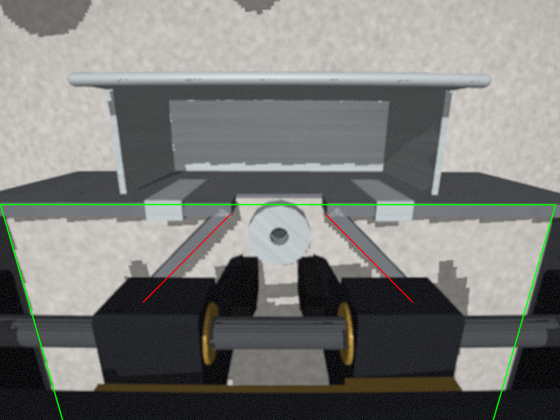

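```bash

python3 -m inch '0 0 0 0; 0 0 0 0; 0 0 0 0; 0 0 4 0; 0 0 10 0; 0 0 17 0; 0 0 24 0; 0 0 30 0; 0 0 31 0; 0 0 31 0' -1 10
python3 look.py wrist w6;
```

```text
clock: 8.6
tool_pos: [0.573, 0.1894, 0.0918]
eef_rot: [-0.707, 0.027, -0.028, 0.707]
contact_force: [-0.9, -1.0, -0.0]
opening: 0.004
spacer_a 0.55 [173.4 279.7] tray [  1.  196.6]
nut 0.56 [392.5 403.9] tray [77.2 62.8]
t 8.8 tcp [ -0.2 145.2] tipz 0.0839
```

View pics/w6.png

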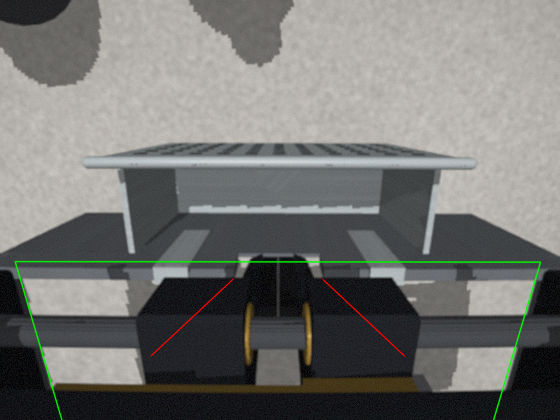

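```bash

python3 -m inch '0 0 -10 0; 0 0 -30 0; 0 -10 -50 0; 0 -40 -60 0; 0 -80 -80 0; 0 -100 -100 0; 0 -100 -100 0; 0 -100 -100 0' -0.545
python3 look.py wrist w7;python3 look.py side s7; python3 - <<'E'
from h import *
plan(20,-80,.2,90)
import cv2
i=cv2.imread('pics/s7_raw.png')[180:310,195:345];cv2.imwrite('pics/s7c.png',cv2.resize(i,None,fx=4.5,fy=4.5))
E
```

```text
clock: 9.6
tool_pos: [0.565, 0.0885, 0.1919]
eef_rot: [-0.706, 0.028, -0.028, 0.707]
contact_force: [1.0, 0.4, -0.7]
opening: 0.229
spacer_a 0.79 [ 42.8 276. ] tray [ -1.  174.1]
spacer_a 0.66 [213.3 185. ] tray [-77.   46.5]
nut 0.96 [194.7 374.6] tray [79.4 62.1]
t 9.8 tcp [-1.2 46.8] tipz 0.1825
spacer_a 0.66 [245.5 292.5] tray [-75.3  51.1]
spacer_a 0.4 [222.6 266.8] tray [ 27.7 -32.2]
spacer_a 0.17 [354.5 294.5] tray [-181.1  391.9]
nut 0.56 [239.7 238.3] tray [74.3 70.6]
foot 0.56 [212.4 314.8] tray [ -92.6 -127.9]
t 10.0 tcp [-0.6 46.2] tipz 0.1832
t 10.0 tray xy [-0.6 46.2] tipz 0.1832 zhead 90.0 xhead 0.0
shift [  20.5  -16.8 -126.2] spin 0.0 F [-0.11    0.2028 -0.5819] q [-0.288   0.6931  0.085   1.7929 -0.0889  0.6605 -0.2298] open 0.2277263930680857
```

View pics/w7.png

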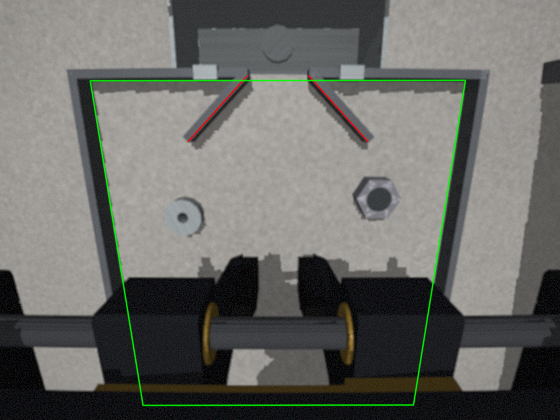

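View pics/s7c.png

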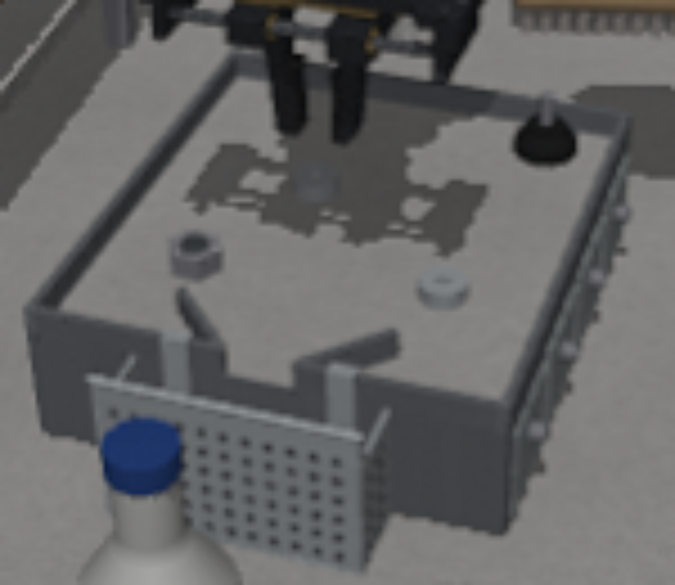

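```bash

python3 -m inch '15 0 -40 -4; 35 10 -80 -8; 46 40 -120 -11.3; 46 75 -130 -11.3; 46 90 -130 -11.3; 46 99 -130 -11.3; 46 99 -130 -11.3; 46 99 -130 -11.3'
python3 - <<'E'
from h import *
plan(45,-84,.084,101.35)
plan(45-.197*120,-84+.98*120,.084,101.35)
E
```

```text
clock: 10.8
tool_pos: [0.6017, -0.0419, 0.0939]
eef_rot: [-0.705, -0.044, 0.042, 0.706]
contact_force: [0.4, 0.2, 0.3]
opening: 0.227
t 10.8 tray xy [ 46.4 -82.1] tipz 0.0859 zhead 101.4 xhead 11.4
shift [-1.8  1.9 -1.6] spin 0.1 F [0.3553 0.2351 0.2536] q [-0.0041  0.8675 -0.0041  1.7545  0.0043  0.5179  0.111 ] open 0.22697464069143536
t 10.8 tray xy [ 46.4 -82.1] tipz 0.0859 zhead 101.4 xhead 11.4
shift [ -1.6   2.  118.4] spin 0.1 F [0.3553 0.2351 0.2536] q [-0.0041  0.8675 -0.0041  1.7545  0.0043  0.5179  0.111 ] open 0.22697464069143536
```

```bash

python3 -m inch '0 0 8 0; 0 0 18 0; 0 0 30 0; 0 0 42 0; 0 0 55 0; 0 0 68 0; 0 0 81 0; 0 0 94 0; 0 0 107 0; 0 0 120 0'
python3 look.py wrist w8; python3 - <<'E'
from h import *
plan(0,115,.084,90)
E
```

```text
clock: 11.8
tool_pos: [0.5865, 0.0763, 0.0928]
eef_rot: [-0.706, -0.042, 0.042, 0.706]
contact_force: [-0.2, -0.9, -0.4]
opening: 0.23
spacer_a 0.89 [211.1  91.6] tray [-75.8  46.9]
spacer_a 0.75 [233.9 277.2] tray [18.4 53.4]
nut 0.97 [240.6 393.6] tray [78.  61.5]
t 12.0 tcp [22.1 33.6] tipz 0.0848
t 12.0 tray xy [22.1 33.6] tipz 0.0848 zhead 101.3 xhead 11.3
shift [-5.7  0.8 84.2] spin 11.3 F [-0.0703 -0.1396 -0.0498] q [-0.2213  0.8602  0.027   1.7911 -0.0431  0.491  -0.0463] open 0.22716242926865496
```

View pics/w8.png

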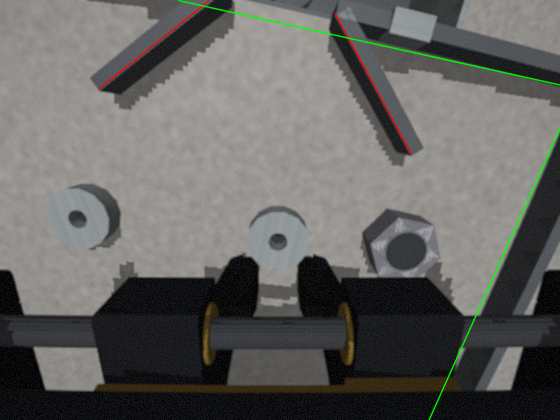

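```bash

python3 -m inch '0 0 8 1; -1 0 18 2; -2 0 29 4; -3 0 40 6; -4 0 51 8; -5 0 62 10; -6 0 73 11.3; -6 0 84 11.3; -6 0 84 11.3; -6 0 84 11.3'
python3 look.py wrist w9; python3 - <<'E'
from h import *
plan(0,145,.084,90)
E
```

```text
clock: 13.0
tool_pos: [0.5707, 0.158, 0.0929]
eef_rot: [0.707, -0.027, 0.028, -0.707]
contact_force: [0.7, -0.1, -0.5]
opening: 0.228
spacer_a 0.88 [123.2 273.7] tray [ -1.6 188.3]
spacer_a 0.75 [225.8 276. ] tray [ -0.6 138.4]
t 13.2 tcp [  0.2 113.7] tipz 0.0849
t 13.2 tray xy [  0.2 113.7] tipz 0.0849 zhead 89.9 xhead -0.1
shift [-0.2  0.9 31.3] spin -0.1 F [-0.371   0.1391 -0.1819] q [-0.4015  0.8644  0.0971  1.7911 -0.1553  0.4935 -0.281 ] open 0.22718263117403104
```

View pics/w9.png

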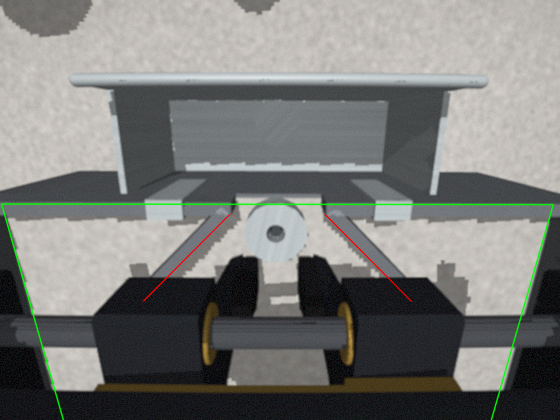

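```bash

python3 -m inch '0 0 0 0; 0 0 0 0; 0 0 0 0; 0 0 4 0; 0 0 10 0; 0 0 17 0; 0 0 24 0; 0 0 30 0; 0 0 31 0; 0 0 31 0' -1 10
python3 -m inch '0 0 -10 0; 0 0 -30 0; 0 -10 -50 0; 0 -40 -60 0; 0 -80 -80 0; 0 -100 -100 0; 0 -100 -100 0; 0 -100 -100 0' -0.545
python3 look.py wrist w10;python3 - <<'E'
from h import *
plan(-124,45,.084,0)
E
```

```text
clock: 14.2
tool_pos: [0.5731, 0.1892, 0.0928]
eef_rot: [-0.707, 0.028, -0.028, 0.707]
contact_force: [0.5, -0.2, -0.0]
opening: 0.004
clock: 15.0
tool_pos: [0.5651, 0.0882, 0.1929]
eef_rot: [-0.706, 0.028, -0.028, 0.707]
contact_force: [-0.4, 0.6, -0.0]
opening: 0.231
spacer_a 0.97 [ 39.6 280.9] tray [  2.7 176. ]
spacer_a 0.9 [ 65.3 273.5] tray [ -2.7 158.9]
spacer_a 0.7 [215.7 185.7] tray [-76.8  43.7]
spacer_a 0.32 [232.1 276.4] tray [-0.9 29.1]
nut 0.76 [194.1 371.3] tray [77. 62.]
nut 0.31 [ 40. 278.] tray [  0.6 175.7]
t 15.2 tcp [-1.  46.6] tipz 0.1835
t 15.2 tray xy [-1.  46.6] tipz 0.1835 zhead 90.1 xhead 0.1
shift [-122.7   99.8   -1.4] spin 90.1 F [ 0.0592 -0.4418  0.1113] q [-0.3036  0.6941  0.1108  1.7931 -0.1164  0.6631 -0.2031] open 0.23056035468719102
```

View pics/w10.png

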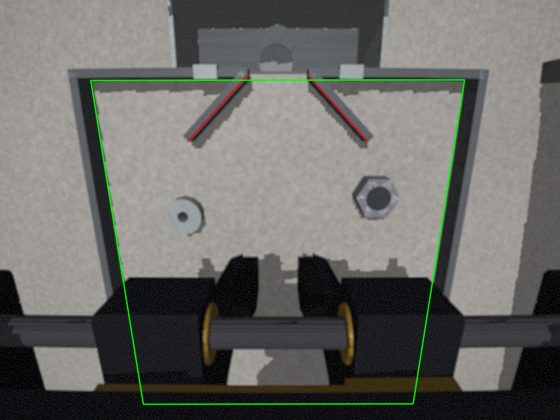

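```bash
python3 - <<'E'
import cv2
i=cv2.imread('pics/w10_raw.png')[0:100,170:390];cv2.imwrite('pics/w10c.png',cv2.resize(i,None,fx=3.6,fy=3.6,interpolation=cv2.INTER_CUBIC))
E
```

```text
(no output)
```

View pics/w10c.png

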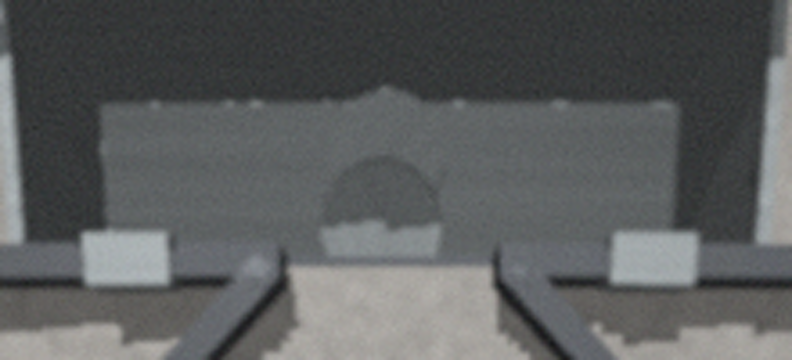

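```bash

python3 -m inch '0 0 40 0; 0 0 75 0; 0 0 75 0; 0 0 75 0'
python3 look.py wrist w11;python3 - <<'E'
from h import *
i=cv2.imread('pics/w11_raw.png')[50:250,150:410];cv2.imwrite('pics/w11c.png',cv2.resize(i,None,fx=3,fy=3,interpolation=cv2.INTER_CUBIC))
plan(-124,45,.084,0)
E
```

```text
clock: 15.6
tool_pos: [0.5704, 0.1654, 0.1917]
eef_rot: [0.707, -0.027, 0.026, -0.706]
contact_force: [-0.1, -1.4, -0.6]
opening: 0.226
spacer_a 0.93 [152.1 279.1] tray [  0.2 173.4]
spacer_a 0.85 [131.2 277.8] tray [ -0.9 189.3]
nut 0.53 [281.2 366.6] tray [78.6 60.8]
t 15.8 tcp [ -0. 119.] tipz 0.1846
t 15.8 tray xy [ -0. 119.] tipz 0.1846 zhead 89.9 xhead -0.1
shift [-123.8  100.7  -74.1] spin 89.9 F [-0.1886  0.0866  1.1359] q [-0.4297  0.7186  0.1307  1.7268 -0.1313  0.7056 -0.3113] open 0.2266994538400408
```

View pics/w11c.png

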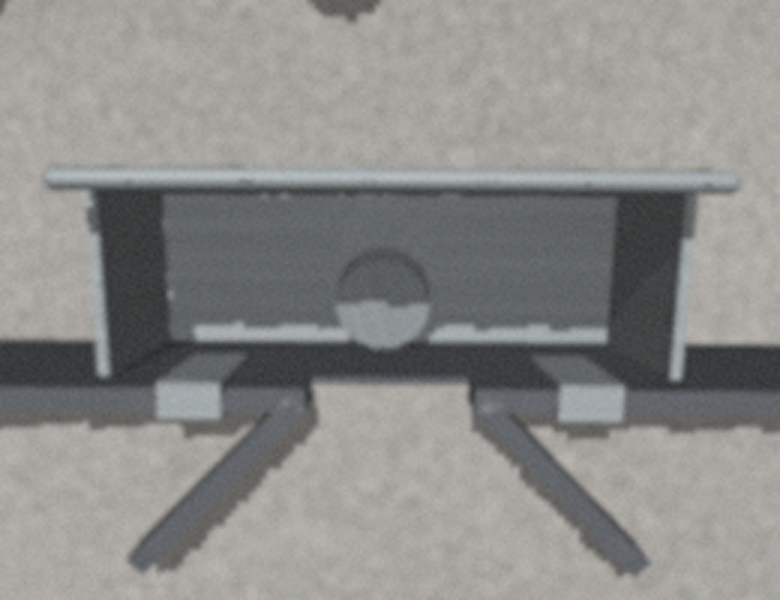

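```bash

python3 -m inch '-15 0 -15 8; -35 0 -30 16; -55 0 -45 24; -75 0 -60 32; -95 0 -75 40; -110 5 -81 48; -115 15 -81 56; -115 25 -81 64; -115 30 -81 72; -115 30 -81 80'
python3 look.py wrist w12;python3 - <<'E'
from h import *
plan(-115,38,.084,10)
E
```

```text
clock: 16.8
tool_pos: [0.4499, 0.0911, 0.1625]
eef_rot: [0.522, -0.478, 0.477, -0.521]
contact_force: [0.6, -0.1, -0.0]
opening: 0.222
spacer_a 0.83 [174.3 273.9] tray [-77.2  47.5]
spacer_a 0.75 [ 41.  120.3] tray [ -9. 158.]
foot 0.75 [235.2 499.1] tray [ -94.1 -128.5]
foot 0.19 [ 42.3 120.9] tray [ -9.7 157.6]
t 17.0 tcp [-114.9   39.1] tipz 0.155
t 17.0 tray xy [-114.9   39.1] tipz 0.155 zhead 10.1 xhead -79.9
shift [ 1.  71.  -0.3] spin 0.1 F [0.5663 0.6714 0.3454] q [-0.5574  0.6751  0.4173  2.1523 -0.6422  0.4361 -1.101 ] open 0.2267735398740791
```

View pics/w12.png

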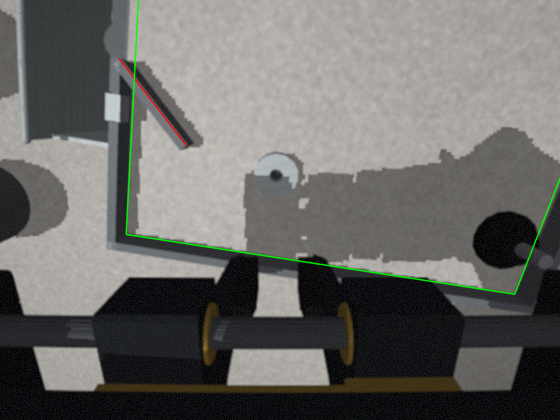

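```bash

python3 -m inch '0 30 0 0; 0 55 0 0; 0 68 0 0; 0 71 0 0; 0 71 0 0; 0 71 0 0'
python3 -m inch '0 0 8 0; 0 0 18 0; 0 0 29 0; 0 0 40 0; 0 0 50 0; 0 0 60 0; 0 0 68 0; 0 0 72 0; 0 0 72 0'
python3 look.py wrist w13;python3 - <<'E'
from h import *
plan(0,64,.084,90)
E
```

```text
clock: 17.6
tool_pos: [0.4507, 0.092, 0.0925]
eef_rot: [-0.523, 0.475, -0.476, 0.524]
contact_force: [0.3, 0.3, 0.3]
opening: 0.231
clock: 18.5
tool_pos: [0.5225, 0.0991, 0.0918]
eef_rot: [-0.523, 0.475, -0.476, 0.524]
contact_force: [-0.1, -0.1, 0.1]
opening: 0.23
spacer_a 0.88 [229.7 278.3] tray [-21.4  55.6]
spacer_a 0.55 [134.   85.7] tray [  9.4 152.6]
nut 0.65 [  5.7 302.6] tray [78.2 62.9]
t 18.7 tcp [-44.7  52. ] tipz 0.0838
t 18.7 tray xy [-44.7  52. ] tipz 0.0838 zhead 10.0 xhead -80.0
shift [-4.  -0.2 46.1] spin -80.0 F [0.7256 0.1252 1.0677] q [-0.4816  0.8538  0.3549  1.9852 -0.6903  0.4244 -1.0723] open 0.22696082140507615
```

View pics/w13.png

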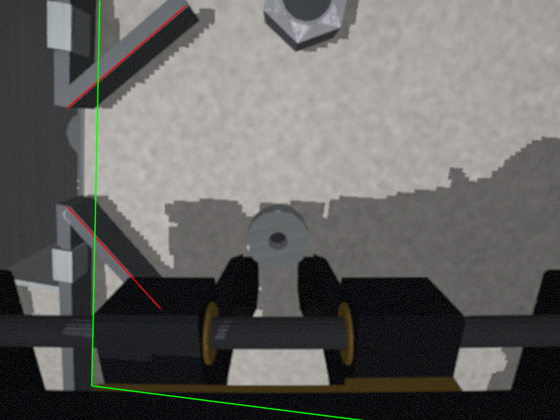

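```bash

python3 -m inch '2.6 0 4.1 -8; 4.7 0 8.5 -16; 6.1 0 13.2 -24; 6.9 0 18 -32; 6.9 0 22.9 -40; 6.3 0 27.7 -48; 5.1 0 32.5 -56; 3.1 0 37 -64; 0.6 0 41.1 -72; -2.5 0 45 -80'
python3 look.py wrist w14;python3 - <<'E'
from h import *
plan(0,115,.084,90)
E
```

```text
clock: 19.7
tool_pos: [0.5662, 0.1055, 0.0919]
eef_rot: [0.707, -0.026, 0.026, -0.707]
contact_force: [-0.2, -0.2, -0.5]
opening: 0.227
spacer_a 0.87 [ 66.8 277.2] tray [ -0.9 159.6]
spacer_a 0.74 [ 33.8 276.8] tray [ -1.1 172.6]
spacer_a 0.7 [234.  277.5] tray [-0.3 81.6]
nut 0.88 [270.  422.6] tray [76.7 61.7]
t 19.9 tcp [-0.7 62.1] tipz 0.0838
t 19.9 tray xy [-0.7 62.1] tipz 0.0838 zhead 89.8 xhead -0.2
shift [ 0.5 -0.2 52.9] spin -0.2 F [-0.0812  0.243  -0.4507] q [-0.3027  0.8507  0.0663  1.8405 -0.1143  0.4545 -0.2381] open 0.22788933402312278
```

View pics/w14.png

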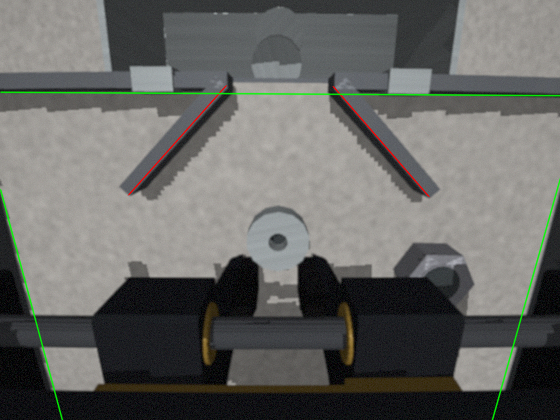

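```bash

python3 -m inch '0 0 6 0; 0 0 14 0; 0 0 23 0; 0 0 32 0; 0 0 41 0; 0 0 49 0; 0 0 53 0; 0 0 53 0'
python3 -m inch '0 0 0 0; 0 0 0 0; 0 0 0 0; 0 0 4 0; 0 0 10 0; 0 0 17 0; 0 0 24 0; 0 0 30 0; 0 0 31 0; 0 0 31 0' -1 10
python3 -m inch '0 0 -10 0; 0 0 -30 0; 0 -10 -50 0; 0 -40 -55 0; 0 -80 -45 0; 0 -110 -30 0; 0 -110 -25 0; 0 -110 -25 0; 0 -110 -25 0' -0.545
python3 look.py wrist w15;python3 look.py scene sc15; python3 look.py side s15; python3 - <<'E'
from h import *
i=cv2.imread('pics/w15_raw.png')[50:250,150:410];cv2.imwrite('pics/w15c.png',cv2.resize(i,None,fx=3,fy=3,interpolation=cv2.INTER_CUBIC))
E
```

```text
clock: 20.7
tool_pos: [0.5706, 0.1597, 0.0918]
eef_rot: [-0.706, 0.027, -0.027, 0.707]
contact_force: [-0.2, -0.3, 0.9]
opening: 0.227
clock: 21.7
tool_pos: [0.5729, 0.19, 0.0918]
eef_rot: [-0.707, 0.028, -0.028, 0.707]
contact_force: [0.0, -0.1, 0.5]
opening: 0.007
clock: 22.6
tool_pos: [0.5701, 0.1631, 0.2007]
eef_rot: [0.707, -0.029, 0.027, -0.706]
contact_force: [-1.0, -0.3, 0.5]
opening: 0.228
spacer_a 0.9 [159.7 277.6] tray [ -1.  164.1]
spacer_a 0.86 [127.6 278.3] tray [ -0.4 189.4]
spacer_a 0.7 [150.9 278. ] tray [ -0.7 171.1]
nut 0.78 [271.6 363.7] tray [77.5 62.9]
nut 0.51 [173.8 280.3] tray [  1.2 152.5]
foot 0.18 [172.6 281.5] tray [  2.2 153.5]
t 22.8 tcp [ -0.8 120.3] tipz 0.1928
nut 0.51 [218.6 337.1] tray [91.  54.5]
nut 0.2 [168.5 382.4] tray [ 23.4 276.1]
nut 0.15 [186.3 338.6] tray [  7.5 136.8]
foot 0.63 [210.3 226.3] tray [ -88.1 -133.3]
t 23.0 tcp [ -0.4 121.1] tipz 0.1935
spacer_a 0.15 [354.7 234.9] tray [-68.9 428.5]
nut 0.61 [355.3 234.6] tray [-68.9 430. ]
nut 0.57 [243.2 238.7] tray [67.  85.1]
foot 0.68 [211.5 313.8] tray [ -88.5 -131.9]
t 23.2 tcp [ -0.3 121.4] tipz 0.1938
```

View pics/w15c.png

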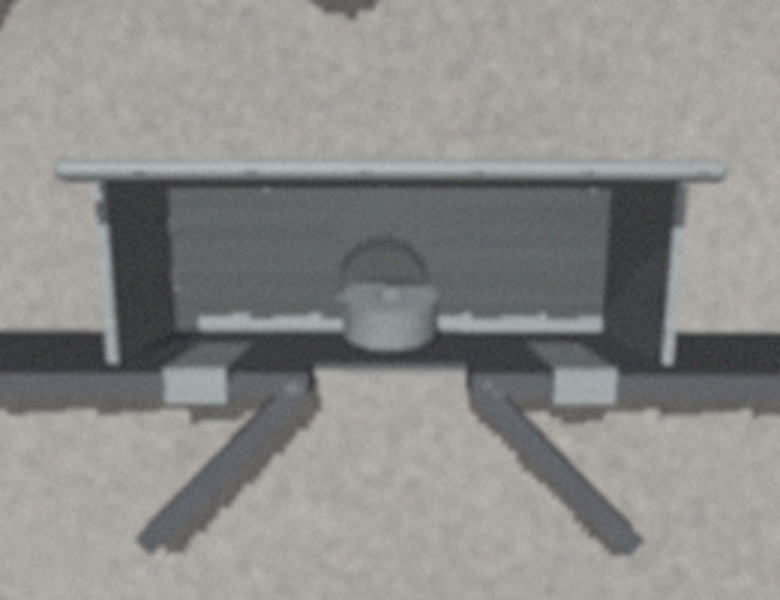

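View pics/s15_raw.png

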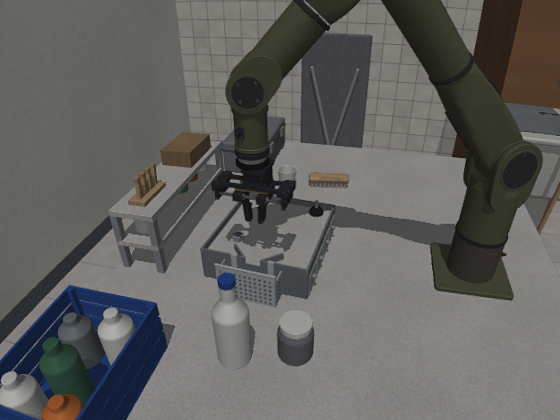

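```bash

python3 -m inch '0 -15 -5 0; 0 -25 -15 0; 0 -25 -25 0; 0 -25 -30 0; 0 -25 -30 0; 0 -25 -30 0'
python3 look.py wrist w16; python3 - <<'E'
from h import *
i=cv2.imread('pics/w16_raw.png')[40:200,160:400];cv2.imwrite('pics/w16c.png',cv2.resize(i,None,fx=3.3,fy=3.3,interpolation=cv2.INTER_CUBIC))
E
```

```text
clock: 23.8
tool_pos: [0.5684, 0.1347, 0.2264]
eef_rot: [-0.707, 0.028, -0.028, 0.707]
contact_force: [-0.1, 0.1, -0.6]
opening: 0.224
spacer_a 0.89 [130.5 276.3] tray [ -1.5 158.3]
spacer_a 0.85 [116.4 276.2] tray [ -1.6 170.1]
spacer_a 0.58 [100.1 276.8] tray [ -1.  183.5]
nut 0.88 [234.6 358.5] tray [77.8 61.2]
foot 0.48 [139.4 279.5] tray [  1.3 150.6]
t 24.0 tcp [-0.5 91.9] tipz 0.2186
```

View pics/w16c.png

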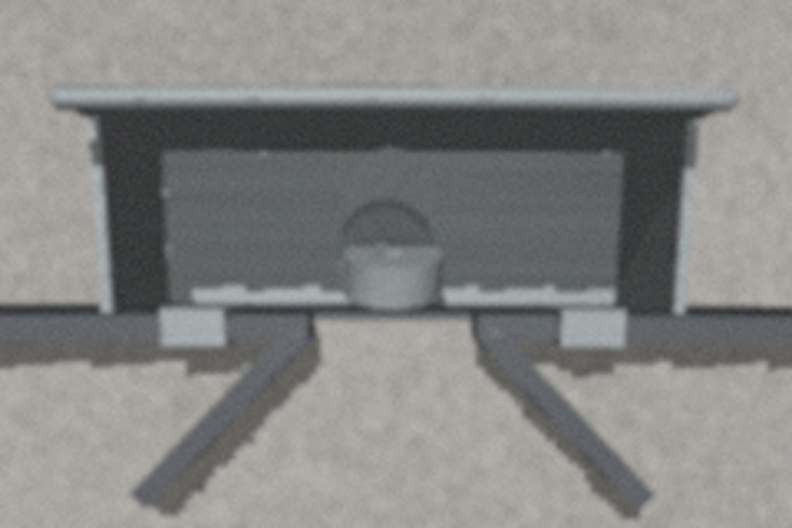

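```bash

python3 -m inch '0 0 40 0; 0 0 80 0; 0 0 110 0; 0 0 110 0; 0 0 110 0'
python3 look.py wrist w17; python3 - <<'E'
from h import *
i=cv2.imread('pics/w17_raw.png')[100:300,150:410];cv2.imwrite('pics/w17c.png',cv2.resize(i,None,fx=3,fy=3,interpolation=cv2.INTER_CUBIC))
E
```

```text
clock: 24.5
tool_pos: [0.5769, 0.2452, 0.2265]
eef_rot: [0.707, -0.027, 0.027, -0.706]
contact_force: [1.0, -0.6, -0.2]
opening: 0.227
spacer_a 0.58 [234.6 278.1] tray [  0.1 171.9]
spacer_a 0.52 [221.4 279.7] tray [  1.6 185.3]
spacer_a 0.23 [255.6 279.6] tray [  1.7 149.9]
t 24.7 tcp [  0.1 199.6] tipz 0.2189
```

View pics/w17c.png

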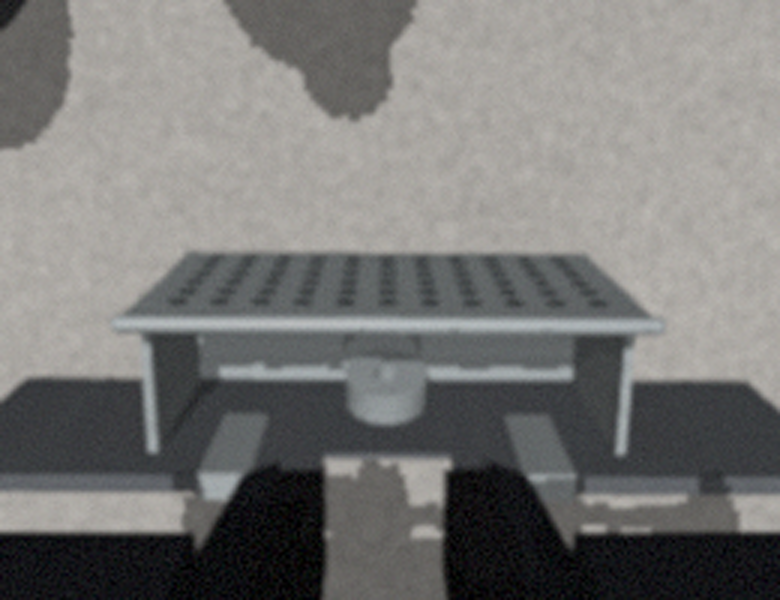

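```bash

python3 -m inch '0 -10 -40 0; 0 -20 -80 0; 0 -20 -120 0; 0 -20 -160 0; 0 -20 -200 0; 0 -20 -240 0; 0 -20 -250 0; 0 -20 -250 0; 0 -20 -250 0'
python3 look.py scene sc18; python3 look.py side s18
```

```text
clock: 25.6
tool_pos: [0.5579, -0.0035, 0.2469]
eef_rot: [-0.706, 0.027, -0.027, 0.707]
contact_force: [-0.2, 0.7, -0.5]
opening: 0.225
nut 0.58 [213.7 337.1] tray [78.8 65.8]
foot 0.6 [202.5 227.5] tray [-109.6 -115.8]
foot 0.36 [344.4 157.1] tray [ 137. -430.]
t 25.8 tcp [ -0.3 -46.6] tipz 0.2387
nut 0.43 [241.3 238.8] tray [70.1 77.1]
foot 0.49 [213.6 312.4] tray [ -87.3 -119.1]
t 26.0 tcp [ -0.4 -47.9] tipz 0.2388
```

View pics/sc18_raw.png

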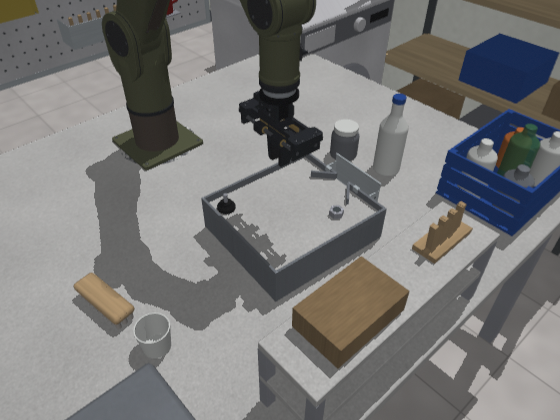

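View pics/s18_raw.png

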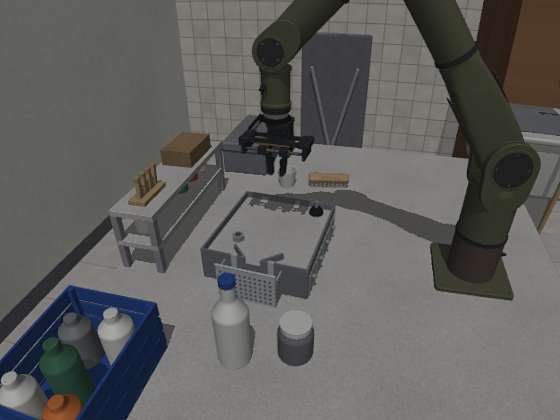

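The deck now holds only the nut (scene image, 337,211) and the foot (227,206). Everything around the tray is where it was, and the arm is clear of it all.

```bash
python3 - <<'E'
from plant import r
print(r.finish_job())
E
```

```text
the job is handed in; nothing more can be done
None
```

All three spacers are off the tray and in the slot of the peg basket. I handed the job in at about 26 s. I pushed them along the deck one at a time, each held between the two slightly opened fingertips, and shut the fingers for the last push through the gate.

- **Order:** the wrist camera showed the first spacer in the basket before I started on the second. It also showed the second in the slot before the third was moved.
- **Final state:** the deck shows only the nut and the rubber foot. In the settled wrist-camera pictures neither had moved beyond measurement noise. The bottle, jar, scoop and brush look unmoved, the end-of-move force readings stayed around 1 N, and the arm was clear of everything at hand-in.
- **Less certain:** the second spacer appears to lie on top of the first. The third appears to rest tilted, part of it against the tray-side wall of the slot. From its size and position in the picture I judge it to be well below deck level, but I had no depth measurement to confirm that.
- **Readings that disagreed:** the networks scattered by about 10–20 mm from the scene and side cameras. They also reported a few false nuts, feet and spacers, which I dismissed against the pictures.

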